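# Re-set the icing board to its lowest notch

### The job

The tilting icing board is propped too steeply: set it to its lowest notch. Its ratchet only lets it rise, so lift it by its front bar up through the notches and gently on past the top until the pawl is thrown clear, lower it by hand all the way flat so the pawl re-arms, then raise it to the first notch and leave it propped there. Do not let the board drop, do not force the ratchet or its end buffer, keep the robot off the ratchet, and leave the other things on the table where they are.

Things in the scene. Friction and masses are not known exactly. Their poses are not given: they have to be found in the camera images.
- stand: plywood stand fixed to the table, about 300 x 300 mm; origin on the table under the board; its x points from the bar side to the hinge side, y along the hinge, z up. Hinge line at x = +100 mm, z = 95 mm; with the board flat the bar is at x = -130 mm, z = 95 mm. A rubber-topped rail carries the flat board; nothing tall stands under the bar
- board (a joint): angle of the board, rad: 0 flat on the stand, grows as the bar rises. The pawl props it at 0.25 (lowest notch), 0.45, 0.65, 0.85. Lifting clicks past a notch within 0.03 above it; lowered then, it seats on that notch. Somewhere from 1.05 to 1.41 (differs each time, cannot be measured beforehand) a cam throws the pawl clear; 0.03 beyond that point the springy end buffer is met
- bar_mid (a point): middle of the front bar: dark steel round bar, 12 mm diameter, parallel to the hinge, 230 mm from the hinge axis in the board's plane, clear for 140 mm between two brackets, 34 mm clear gap from bar to board edge; grip it from above, fingers closing across it (along the stand's x); it can roll in the fingers
- hinge_mid (a point): middle of the board's hinge axis, at the bar's height when flat. Board: plywood 10 mm thick, 260 mm wide, parchment and a gold 140 mm disc on it; 0.4 to 0.7 kg (2 to 4 N upward at the bar carries it), falls unless held. Pawl thrown clear, it lowers past all notches; the last 0.15 rad to flat push the pawl back in (up to 1 N down at the bar) and the notches hold again
- fitting: ratchet fitting on the stand's +y side by the hinge: grey cheek plate 190 x 128 mm with pawl (red ball tail leans away from the bar when engaged, towards it when thrown clear) and end buffer; origin as the stand's. Overloaded above 30 N from the board: about 11 N lifting at the bar against the buffer (4.5 N per mm there) or 5 N pushing down at the bar on the propped board
- wall_piece: gingerbread house wall, about 85 x 90 mm with a gable, 9 mm thick, lying loose in front of the stand; origin centre of the underside
- figure: gingerbread figure, about 100 x 78 x 9 mm, lying loose in front of the stand; origin centre of the underside
- roof_piece: gingerbread roof plate, 75 x 100 x 9 mm, loose, on the left; origin centre of the underside
- cake_disc: gold cake disc, 200 mm diameter, 4 mm thick, loose, on the right; origin centre of the underside
- wall_piece2: gingerbread house wall like the other, lying on the gold disc; origin centre of the underside
- bowl: white bowl, 130 mm across, 60 mm high, loose, on the left; origin centre of the underside
- sprinkles: jar with a red cap, 60 mm diameter, 90 mm high, loose, on the left; origin centre of the underside
- cutter: steel ring cutter, 64 mm across, 25 mm high, loose, on the right; origin centre of the underside

How it is judged:
On the way, in this order (a step that is already met when the one before it is completed fails the run):
1. the board has been raised above its top notch, towards the release (value of joint board above 1 rad), for 0.05 s.
2. the board has been lowered flat, which re-arms the pawl (value of joint board below 0.04 rad), for 0.1 s.
At the end, for the whole second after the job is handed in: the board rests propped on its lowest notch (joint between 0.21 and 0.31 rad), still, let go by the robot (value of joint board between 0.21 and 0.31 rad and velocity of joint board between -0.05 and 0.05 rad/s); the robot touches nothing.
It fails at once if the ratchet fitting was overloaded: more than 30 N between the board and the pawl or the end buffer (contact force between board and fitting above 30 N).
It fails at once if the board was let drop (turning down faster than 1.15 rad/s) (velocity of joint board below -1.15 rad/s).
It fails at once if the robot touched the ratchet fitting (contact force between any of the fingers, the arm and fitting above 0.5 N).
It fails at once if another thing on the table was shifted by more than 20 mm (distance of any of wall_piece, figure, roof_piece, cake_disc, wall_piece2, bowl, sprinkles, cutter from where it was at the start of the episode above 0.02 m).
It also fails if it takes over 72 s, if anything falls off the work surface, if the arm or the gripper's body presses on something with over 40 N, if the wrist force passes 120 N, or if a joint passes its speed limit or range.

### The arm

A 6-joint arm with a two-finger parallel gripper is mounted at the origin on the work surface. World frame = base frame: x ahead of the robot, y to its left, z up, the work surface at z = 0. Lengths are in m, angles in rad, forces in N, time in s.
With the tool pointing down it reaches from about 0.425 to 0.925 m from the base axis. Payload 12.5 kg.
Tool frame: the origin (TCP) lies at the very end of the fingers, on their centre line; the grasp point (between the pads) lies 19 mm behind it; z points along the fingers, y is the line along which they close (so a half turn about z gives the same grasp; the last joint's range is limited). The gripper opens to 85 mm and grips with 20 to 120 N. Pads are 22 mm wide; open, the fingers measure 114 mm over their backs; the gripper's body (76 mm by 85 mm) begins 54 mm behind the grasp point. The pads swing forward as they close: fully open they stand 13 mm farther back than shut.
Start: joints at [1.034, 0.491, 1.559, -0, 1.092, -0.106], TCP at [0.261, 0.568, 0.231] pointing down, gripper open.
Joint ranges: [-3.1, 3.1], [-0.84, 2.19], [0.05, 2.79], [-1.13, 4.28], [0.06, 2.93], [-2.69, 2.69]. Speed limits (rad/s): [2.22, 2.22, 2.79, 3.14, 3.14, 3.14].

### API

Orientations are given as a unit quaternion [w, x, y, z].
In Python, from station import r gives the robot as it stands. The module is installed in compiled form; this text tells all that it offers.
- The arm moves only by the tool arm_command, never from a script. Its argument "rows" is a list of rows, each a list of 7 numbers: the shift along the world's x, y, z in units of 30 mm (1.0 is 30 mm), then the turn, a rotation vector about the world's x, y, z in rad, then the opening, from 0 (shut) to 1 (fully open). In form: [[x, y, z, wx, wy, wz, jaw], ...]. A call has 1 to 8 rows; each row is the pose to reach, as a shift and turn from the pose commanded when the call began; what a row does not reach only later rows make up. A row lasts 1/10 s, in which the tool goes at most 50 mm and 8.59 degrees, less where a joint would pass 70% of its speed; a pose out of reach is approached as far as the arm can. A call with a gripper value outside its range is refused whole. The fingers move at their own pace and stop on an object; "grip_force" is the grip in N (left out, the last holds). Time passes only in rows, so rows that repeat a pose let the fingers close. It gives the time, the measured TCP pose, the force, the opening and the grip force at its end, in the units of the state.
- r.get_state(): the state, without advancing time (a new reading comes with each control period).
- r.read_camera(name): name is "side" or "top"; returns a dict with "img" (400x640x3 uint8, red, green, blue), "depth" (400x640 float32, m along the optical axis (not along the pixel's ray), 0 where there is no reading), "intrinsics" (3x3 intrinsics, pixels), "pose" (4x4, takes a point from camera to world coordinates). Camera axes: x right, y down, z forward; pixel columns grow to the right and rows downward; lengths in m; the calibration is good to about 2 mm. A picture is of the moment at which its call begins.
- r.close_job(): hands the job in; it is judged then, once.
Trained networks look in a picture, given as the dict that the camera call returned (one of the last four; its "shot" number tells which), for a name from the list of things; names that differ only in an ending like _2 or _b are one class to them, and where a whole thing is asked for, a point or a joint stands for the part that bears it (a point fixed in the world has none). Each returns a list of dicts, best first, with "confidence" (0 to 1); they miss things now and then, are a little off and sometimes report something else, mostly with a low value. They report only what shows in the picture. A call takes as long as a camera call.
- r.spot_in(picture, query): "centre" ([x, y, z] in m, in the coordinates of the camera as it stood for that picture, good to about 4 mm: the middle of the surface that is visible of it).
- r.masks_of(picture, query): "pixels" (400x640 bool, what is visible of it).
- r.spot_point(picture, query): "centre" ([x, y, z] in m, in the coordinates of the camera as it stood for that picture, good to about 4 mm: a listed point, or the origin of a listed thing).
The state is a dict: "clock": time; "joints": joint angles; "qd": joint speeds; "joint_torque": joint torques, N m; "position": TCP position; "ee_rot": TCP orientation; "ft_force": force on the tool from outside, world axes, zero at the start; "torque": the same for the moment, N m; "finger_gap": opening from 0.0 (shut) to 1.0 (fully open); "grip_force": force on a finger pad.
Only numpy, scipy, OpenCV 4.12 (cv2) and the standard library are available. Lean on these libraries where they do the work, as an engineer would, in place of code of your own. Each camera call takes 0.05 s, during which the arm holds its last target. There are 200 camera calls.

## Working session

There is one attempt and no reset: what is moved stays moved. The work goes in short steps, Python scripts to look and compute and a tool call to move; the robot and the scene stay as the last step left them, time stands still between calls to the robot, and variables do not carry over. Pictures are saved under pics/ and viewed, at most 10 in all, crops included, and the job is handed in when it is done.

Besides the shell and the picture viewer there is one more tool, called after ">>>" as name([rows], argument=value, ...), one row to a line, values as JSON. arm_command: Moves the arm, as the interface text tells. Its arguments: {"type":"object","properties":{"rows":{"type":"array"},"grip_force":{"type":"number"}},"required":["rows"]}

```bash
mkdir -p pics; cat > h.py <<'E'
from station import r
import numpy as np, cv2
def W(p,c): return (p["pose"]@np.append(c,1))[:3]
def look(n,name=None):
    p=r.read_camera(n)
    if name: cv2.imwrite("pics/"+name,p["img"][:,:,::-1])
    return p
def pts(p,qs):
    for q in qs:
        for d in r.spot_point(p,q)[:2]: print(q,np.round(W(p,d["centre"]),4),round(d["confidence"],2))
E
python3 - <<'E'
from h import *
s=r.get_state(); print({k:np.round(v,3) for k,v in s.items()})
for n in("top","side"):
    p=look(n,n+"0.png"); print(n,np.round(p["pose"],3).tolist())
    pts(p,["stand","bar_mid","hinge_mid","fitting","wall_piece","figure","bowl","sprinkles","roof_piece","cake_disc","cutter"])
E
```

```text
{'clock': np.float64(0.0), 'joints': array([ 1.034,  0.492,  1.559, -0.   ,  1.092, -0.106]), 'qd': array([-0.001, -0.   ,  0.002,  0.   , -0.   , -0.001]), 'joint_torque': array([-3.0000e-03, -6.1844e+01, -2.6158e+01, -0.0000e+00,  4.0000e-03,
        0.0000e+00]), 'position': array([0.261, 0.568, 0.231]), 'ee_rot': array([-0.   ,  0.214,  0.977, -0.001]), 'ft_force': array([ 0.274, -0.392, -0.026]), 'torque': array([-0.006,  0.029, -0.009]), 'grip_force': np.float64(0.0), 'finger_gap': np.float64(0.999)}
top [[0.029, -0.977, 0.212, 0.234], [-1.0, -0.027, 0.011, -0.02], [-0.005, -0.213, -0.977, 1.621], [0.0, 0.0, 0.0, 1.0]]
stand [ 0.6036 -0.0644 -0.0018] 0.63
stand [ 0.4455 -0.2016  0.0044] 0.59
bar_mid [ 0.5221 -0.0622  0.2343] 0.92
hinge_mid [ 0.7066 -0.0589  0.0932] 0.83
fitting [ 0.6059 -0.0659 -0.0062] 0.45
wall_piece [ 0.4147  0.0798 -0.0008] 0.93
wall_piece [ 0.4612 -0.4545  0.007 ] 0.79
figure [ 0.4448 -0.2014  0.0031] 0.97
figure [ 0.4643 -0.4589  0.005 ] 0.71
bowl [0.6592 0.4439 0.0042] 0.6
sprinkles [ 0.3669  0.4209 -0.0041] 0.63
roof_piece [0.5005 0.4505 0.0011] 0.57
cake_disc [ 0.4659 -0.4458 -0.0005] 0.75
cake_disc [ 0.4147  0.0807 -0.0022] 0.29
cutter [ 0.6619 -0.4394 -0.0019] 0.68
side [[0.998, -0.027, 0.053, 0.494], [-0.057, -0.688, 0.724, -0.874], [0.017, -0.725, -0.688, 0.926], [0.0, 0.0, 0.0, 1.0]]
stand [ 6.071e-01 -6.310e-02 -4.000e-04] 0.91
stand [0.3657 0.415  0.0033] 0.58
bar_mid [ 0.5198 -0.0664  0.2332] 0.9
hinge_mid [ 0.7052 -0.0617  0.0924] 0.82
wall_piece [ 0.4651 -0.4634  0.0054] 0.83
wall_piece [ 0.4121  0.0789 -0.0012] 0.69
figure [ 4.450e-01 -1.983e-01 -1.000e-04] 0.64
figure [ 6.628e-01  4.464e-01 -6.000e-04] 0.4
bowl [ 0.6604  0.4433 -0.0026] 0.72
sprinkles [0.3651 0.4205 0.0057] 0.93
roof_piece [0.4972 0.4488 0.0033] 0.72
cake_disc [ 0.463  -0.4439 -0.0009] 0.73
cake_disc [ 0.4627 -0.4605  0.0014] 0.21
cutter [ 0.5184 -0.0683  0.2367] 0.61
cutter [ 0.6613 -0.4438 -0.    ] 0.53
```

View pics/top0.png

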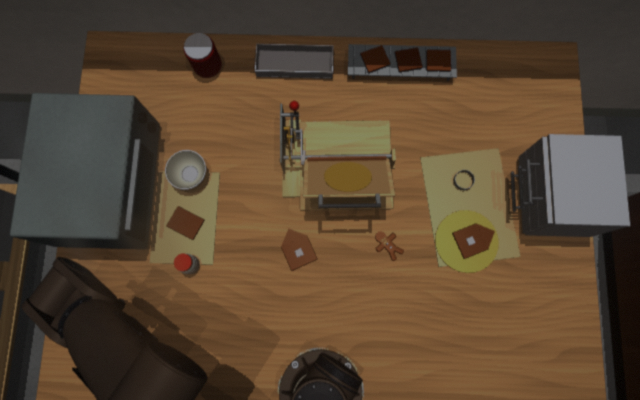

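View pics/side0.png

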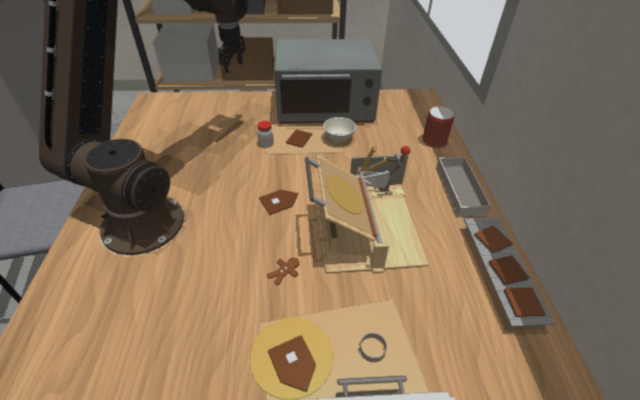

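```bash
python3 - <<'E'
from h import *
for n in("top","side"):
    p=look(n)
    v,u=np.nonzero(p["depth"]>0); z=p["depth"][v,u]; K=p["intrinsics"]
    c=np.stack([(u-K[0,2])/K[0,0]*z,(v-K[1,2])/K[1,1]*z,z,np.ones_like(z)])
    X=(p["pose"]@c)[:3].T; col=p["img"][v,u].astype(int)
    # bar: near expected location, dark
    B=np.array([.521,-.064,.234]); d=X-B
    m=(np.hypot(d[:,0],d[:,2])<.022)&(abs(d[:,1])<.062)&(col.max(1)<120)
    Q=X[m]; print(n,m.sum(),Q.mean(0), Q.min(0),Q.max(0))
    if m.sum()>10:
        k=np.polyfit(Q[:,1],Q[:,0],1); kz=np.polyfit(Q[:,1],Q[:,2],1); print("dx/dy",k,"dz/dy",kz)
    # board plane
    h=np.array([.706,-.06,.093]); e=(B-h)/np.linalg.norm(B-h); nn=np.array([e[2],0,-e[0]]); nn*=np.sign(nn[2])
    s=(X-h)@e; t=(X-h)@nn
    m=(s>.03)&(s<.17)&(abs(t)<.025)&(abs(X[:,1]+.06)<.11); P=X[m]
    for _ in range(3):
        c0=P.mean(0); N=np.linalg.svd(P-c0,full_matrices=False)[2][2]; N*=np.sign(N[2]); P=P[abs((P-c0)@N)<.005]
    print("board n",N, "angle",np.arctan2(np.hypot(N[0],N[1]),N[2]),"yaw",np.arctan2(N[1],N[0]),len(P))
E
```

```text
top 197 [ 0.52119856 -0.0664262   0.23822656] [ 0.51432987 -0.1240739   0.22925653] [ 0.52952393 -0.0031931   0.24685481]
dx/dy [-0.05022301  0.51786244] dz/dy [0.00606316 0.23862931]
board n [0.60059919 0.02513833 0.79915498] angle 0.6449081553187227 yaw 0.04183099729957007 2120
side 107 [ 0.5209983  -0.06475197  0.23993457] [ 0.51506886 -0.12569179  0.23420155] [ 0.527749   -0.00234232  0.24500316]
dx/dy [-0.03692584  0.51860727] dz/dy [0.0006723  0.23997811]
board n [0.60043157 0.02339216 0.79933393] angle 0.6446104004359088 yaw 0.03893922104604895 1777
```

Top picture: the bar is at about pixel (350,203), the gold board is at (348,177), and the fitting is at (290,140). Its red ball at (294,105) leans away from the bar, so the pawl is engaged. The side picture agrees: board angle about 0.65, stand yaw about 0.04, and nothing near the bar except the gingerbread lying flat.

>>> arm_command([
  [2,-4,3.3,0,0,-0.2,0.33],
  [8.77,-21.07,3.3,0,0,-1.1,0.33],
  [8.77,-21.07,3.3,0,0,-1.1,0.33],
  [8.77,-21.07,3.3,0,0,-1.1,0.33],
  [8.77,-21.07,3.3,0,0,-1.1,0.33],
  [8.77,-21.07,3.3,0,0,-1.1,0.33],
  [8.77,-21.07,3.3,0,0,-1.1,0.33],
  [8.77,-21.07,3.3,0,0,-1.1,0.33],
], grip_force=20)

```text
clock: 2.1
position: [0.4116, 0.2082, 0.2989]
ee_rot: [0.0, 0.695, 0.719, 0.0]
ft_force: [0.0, 0.6, -0.5]
finger_gap: 0.334
grip_force: 0.0
```

>>> arm_command([
  [3.7,-9.07,1,0,0,0,0.33],
  [3.7,-9.07,1,0,0,0,0.33],
  [3.7,-9.07,1,0,0,0,0.33],
  [3.7,-9.07,1,0,0,0,0.33],
  [3.7,-9.07,1,0,0,0,0.33],
  [3.7,-9.07,1,0,0,0,0.33],
  [3.7,-9.07,1,0,0,0,0.33],
  [3.7,-9.07,1,0,0,0,0.33],
])

```text
clock: 2.9
position: [0.5222, -0.0627, 0.3281]
ee_rot: [-0.0, 0.694, 0.72, -0.0]
ft_force: [0.3, 0.4, -0.1]
finger_gap: 0.331
grip_force: 0.0
```

```bash
python3 - <<'E'
from h import *
s=r.get_state(); print({k:np.round(s[k],4) for k in("clock","position","ee_rot","joints")})
q=s["ee_rot"]; print("yaw y-axis",2*np.arctan2(q[2],q[1])-np.pi/2)
t=np.array([.524,-.064,.214]); print((t-s["position"])/.03)
p=look("top"); pts(p,["bar_mid"]); p=look("side","side1.png"); pts(p,["bar_mid"])
E
```

```text
{'clock': np.float64(2.9), 'position': array([ 0.5222, -0.0627,  0.3281]), 'ee_rot': array([-3.000e-04,  6.935e-01,  7.204e-01, -1.000e-04]), 'joints': array([-2.4520e-01,  2.5900e-01,  1.6596e+00,  2.0000e-04,  1.2235e+00,
       -2.8330e-01])}
yaw y-axis 0.037992641041015185
[ 0.0586803  -0.04220275 -3.80380201]
bar_mid [ 0.5216 -0.0677  0.2355] 0.66
```

>>> arm_command([
  [0.06,-0.05,-0.8,0,0,0,0.33],
  [0.06,-0.05,-1.6,0,0,0,0.33],
  [0.06,-0.05,-2.4,0,0,0,0.33],
  [0.06,-0.05,-3.1,0,0,0,0.33],
  [0.06,-0.05,-3.5,0,0,0,0.33],
  [0.06,-0.05,-3.8,0,0,0,0.33],
  [0.06,-0.05,-3.8,0,0,0,0.33],
])

```text
clock: 3.8
position: [0.5239, -0.0631, 0.214]
ee_rot: [-0.0, 0.693, 0.721, -0.0]
ft_force: [-0.5, -0.2, -0.8]
finger_gap: 0.331
grip_force: 0.0
```

```bash
python3 - <<'E'
from h import *
p=look("side"); cv2.imwrite("pics/side2.png",cv2.resize(p["img"][120:290,240:440,::-1],None,fx=3,fy=3)); pts(p,["bar_mid"])
E
```

```text
bar_mid [ 0.5182 -0.0674  0.236 ] 0.85
bar_mid [0.3658 0.4181 0.0062] 0.65
```

View pics/side2.png

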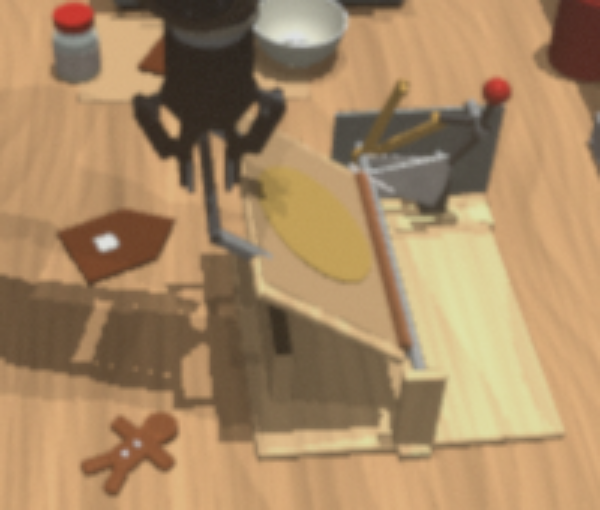

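The fingers at crop pixels (187,170) and (232,170) straddle the bar at (207,150), with clearance on both sides. The ball at (496,90) leans away. Closing slowly.

>>> arm_command([
  [0,0,0,0,0,0,0.28],
  [0,0,0,0,0,0,0.24],
  [0,0,0,0,0,0,0.21],
  [0,0,0,0,0,0,0.18],
  [0,0,0,0,0,0,0.16],
  [0,0,0,0,0,0,0.14],
  [0,0,0,0,0,0,0.1],
  [0,0,0,0,0,0,0.0],
], grip_force=20)

```text
clock: 4.7
position: [0.5223, -0.0636, 0.2146]
ee_rot: [-0.001, 0.693, 0.721, -0.001]
ft_force: [-12.3, -1.9, 8.4]
finger_gap: 0.133
grip_force: 19.8
```

```bash
cat >> h.py <<'E'
H=np.array([.704,-.060,.095])
def ball(p):
    a=p["img"].astype(int)
    m=(a[...,0]>90)&(a[...,1]<50)&(a[...,2]<50)&(p["depth"]>0)
    v,u=np.nonzero(m); z=p["depth"][v,u];K=p["intrinsics"]
    X=(p["pose"]@np.stack([(u-K[0,2])/K[0,0]*z,(v-K[1,2])/K[1,1]*z,z,np.ones_like(z)]))[:3].T
    k=(X[:,0]>.55)&(X[:,0]<.95)&(abs(X[:,1]-.07)<.1)&(X[:,2]>.09)
    return (X[k].mean(0).round(4),int(k.sum())) if k.sum()>3 else None
def chk(n="top"):
    s=r.get_state(); g=s["position"]+[0,0,.019]
    print("t",s["clock"],"pos",np.round(s["position"],4),"F",np.round(s["ft_force"],2),"gap",round(float(s["finger_gap"]),3),"bar ang",np.arctan2(g[2]-H[2],H[0]-g[0]),"r",np.hypot(g[2]-H[2],H[0]-g[0]))
    for c in n.split(): print(c,ball(look(c)))
E
python3 - <<'E'
from h import *
chk("top side")
p=look("side"); pts(p,["bar_mid"])
a0=.65
for a in (.75,.85,.95,1.02,1.05): print(a,np.round((.23*(np.cos(a0)-np.cos(a))/.03,.23*(np.sin(a)-np.sin(a0))/.03),3))
E
```

```text
t 4.7 pos [ 0.5223 -0.0636  0.2146] F [-12.31  -1.85   8.41] gap 0.133 bar ang 0.6517390000308725 r 0.2285285302798202
top (array([0.8269, 0.1007, 0.2044]), 46)
side None
bar_mid [ 0.5196 -0.0671  0.2355] 0.59
bar_mid [0.6641 0.4455 0.0016] 0.39
0.75 [0.494 0.586]
0.85 [1.043 1.12 ]
0.95 [1.644 1.596]
1.02 [2.091 1.893]
1.05 [2.289 2.01 ]
```

>>> arm_command([
  [-0.06,0,0.04,0,0,0,0],
  [0.03,0,0.16,0,0,0,0],
  [0.13,0,0.28,0,0,0,0],
  [0.23,0.01,0.4,0,0,0,0],
  [0.34,0.01,0.52,0,0,0,0],
  [0.43,0.02,0.63,0,0,0,0],
  [0.43,0.02,0.63,0,0,0,0],
])

```text
clock: 5.6
position: [0.5376, -0.063, 0.2338]
ee_rot: [0.001, 0.693, 0.721, 0.0]
ft_force: [4.1, -1.0, -6.1]
finger_gap: 0.128
grip_force: 19.8
```

```bash
python3 - <<'E'
from h import *
chk("top")
E
```

```text
t 5.6 pos [ 0.5376 -0.063   0.2338] F [ 4.09 -1.   -6.13] gap 0.128 bar ang 0.7587884150667326 r 0.22929954522323842
top (array([0.8242, 0.1012, 0.2045]), 47)
```

>>> arm_command([
  [0.12,0,0.1,0,0,0,0],
  [0.23,0.01,0.21,0,0,0,0],
  [0.37,0.01,0.34,0,0,0,0],
  [0.51,0.02,0.47,0,0,0,0],
  [0.66,0.02,0.59,0,0,0,0],
  [0.8,0.03,0.71,0,0,0,0],
  [0.95,0.04,0.83,0,0,0,0],
  [1.11,0.04,0.94,0,0,0,0],
])

```text
clock: 6.45
position: [0.5696, -0.0616, 0.263]
ee_rot: [-0.001, 0.693, 0.721, -0.001]
ft_force: [-12.4, 0.2, 11.3]
finger_gap: 0.127
grip_force: 21.0
```

```bash
python3 - <<'E'
from h import *
chk("top")
chk("")
E
```

```text
t 6.45 pos [ 0.5696 -0.0616  0.263 ] F [-12.38   0.24  11.3 ] gap 0.127 bar ang 0.9474278368613592 r 0.2302938556802947
top (array([0.8265, 0.1009, 0.2046]), 48)
t 6.5 pos [ 0.5703 -0.0616  0.2636] F [-10.28   1.84  10.23] gap 0.133 bar ang 0.9516943827215704 r 0.23031775212765215
```

>>> arm_command([
  [0.02,0,0.1,0,0,0,0],
  [0.15,0.01,0.19,0,0,0,0],
  [0.28,0.01,0.27,0,0,0,0],
  [0.41,0.02,0.35,0,0,0,0],
  [0.54,0.02,0.41,0,0,0,0],
  [0.54,0.02,0.41,0,0,0,0],
])

```text
clock: 7.1
position: [0.5869, -0.0609, 0.275]
ee_rot: [0.0, 0.693, 0.721, 0.0]
ft_force: [-5.5, 0.6, 6.4]
finger_gap: 0.134
grip_force: 21.4
```

```bash
cat >> h.py <<'E'
def rt():
    s=r.get_state(); g=s["position"]+[0,0,.019]; a=np.arctan2(g[2]-H[2],H[0]-g[0]); F=s["ft_force"]
    print("tan(+ = tool pushed on upward)",round(F[0]*np.sin(a)+F[2]*np.cos(a),1),"rad out",round(-F[0]*np.cos(a)+F[2]*np.sin(a),1))
E
python3 - <<'E'
from h import *
chk("top"); rt()
p=look("side","side3.png")
E
```

```text
t 7.1 pos [ 0.5869 -0.0609  0.275 ] F [-5.51  0.65  6.41] gap 0.134 bar ang 1.0389581453772492 r 0.23088610541413135
top (array([0.8266, 0.1011, 0.2038]), 50)
tan(+ = tool pushed on upward) -0.7 rad out 7.6
```

View pics/side3.png

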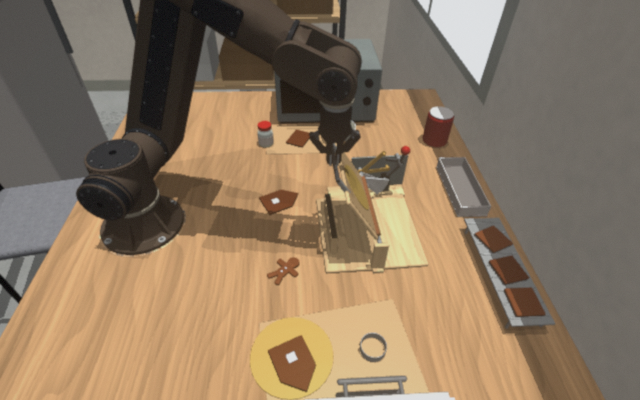

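The board is steep with the bar still held at (338,165). The ball at (406,150) still leans away. From here I take 6 mm steps and check the ball after each.

>>> arm_command([
  [0.07,0,0.06,0,0,0,0],
  [0.16,0.01,0.115,0,0,0,0],
  [0.16,0.01,0.115,0,0,0,0],
])

```text
clock: 7.5
position: [0.5917, -0.0608, 0.278]
ee_rot: [0.0, 0.693, 0.721, 0.0]
ft_force: [-5.3, 1.6, 5.1]
finger_gap: 0.129
grip_force: 21.3
```

```bash
python3 -c "
from h import *
chk('top'); rt()"
```

```text
t 7.5 pos [ 0.5917 -0.0608  0.278 ] F [-5.34  1.55  5.12] gap 0.129 bar ang 1.0634525599885434 r 0.2310700178770044
top (array([0.8265, 0.1007, 0.2045]), 49)
tan(+ = tool pushed on upward) -1.8 rad out 7.9
```

>>> arm_command([
  [0.08,0,0.06,0,0,0,0],
  [0.165,0.01,0.11,0,0,0,0],
  [0.165,0.01,0.11,0,0,0,0],
])

```text
clock: 7.85
position: [0.5967, -0.0606, 0.2808]
ee_rot: [0.0, 0.693, 0.721, 0.0]
ft_force: [-3.4, 1.1, 4.4]
finger_gap: 0.13
grip_force: 21.0
```

```bash
python3 -c "
from h import *
chk('top'); rt()"
```

```text
t 7.85 pos [ 0.5967 -0.0606  0.2808] F [-3.44  1.14  4.4 ] gap 0.13 bar ang 1.0881089425924655 r 0.2312517277975799
top (array([0.8261, 0.101 , 0.2047]), 51)
tan(+ = tool pushed on upward) -1.6 rad out 4.3
```

>>> arm_command([
  [0.085,0,0.05,0,0,0,0],
  [0.175,0.01,0.1,0,0,0,0],
  [0.175,0.01,0.1,0,0,0,0],
])

```text
clock: 8.2
position: [0.602, -0.0603, 0.2838]
ee_rot: [0.0, 0.693, 0.721, 0.0]
ft_force: [-3.2, 0.1, 3.5]
finger_gap: 0.128
grip_force: 20.9
```

```bash
python3 -c "
from h import *
chk('top'); rt()"
```

```text
t 8.2 pos [ 0.602  -0.0603  0.2838] F [-3.16  0.05  3.48] gap 0.128 bar ang 1.1144899509208999 r 0.23150019252580104
top (array([0.8264, 0.101 , 0.2038]), 51)
tan(+ = tool pushed on upward) -1.8 rad out 3.5
```

>>> arm_command([
  [0.085,0,0.045,0,0,0,0],
  [0.175,0.01,0.095,0,0,0,0],
  [0.175,0.01,0.095,0,0,0,0],
])

```text
clock: 8.55
position: [0.6072, -0.06, 0.2866]
ee_rot: [0.0, 0.693, 0.721, 0.0]
ft_force: [-3.1, 0.6, 3.0]
finger_gap: 0.135
grip_force: 20.7
```

```bash
python3 -c "
from h import *
chk('top'); rt()"
```

```text
t 8.55 pos [ 0.6072 -0.06    0.2866] F [-3.11  0.59  3.02] gap 0.135 bar ang 1.1400753498924125 r 0.23175079882339497
top (array([0.8262, 0.101 , 0.2044]), 51)
tan(+ = tool pushed on upward) -1.1 rad out 2.1
```

>>> arm_command([
  [0.09,0,0.045,0,0,0,0],
  [0.18,0.01,0.085,0,0,0,0],
  [0.18,0.01,0.085,0,0,0,0],
])

```text
clock: 8.9
position: [0.6126, -0.0598, 0.2892]
ee_rot: [0.0, 0.693, 0.721, 0.0]
ft_force: [-2.2, -2.4, 1.1]
finger_gap: 0.133
grip_force: 20.7
```

```bash
python3 -c "
from h import *
chk('top'); rt()"
```

```text
t 8.9 pos [ 0.6126 -0.0598  0.2892] F [-2.2  -2.44  1.08] gap 0.133 bar ang 1.165736304344894 r 0.23193868610974375
top (array([0.8262, 0.1007, 0.2047]), 50)
tan(+ = tool pushed on upward) -2.3 rad out 2.6
```

>>> arm_command([
  [0.09,0,0.04,0,0,0,0],
  [0.18,0.01,0.08,0,0,0,0],
  [0.18,0.01,0.08,0,0,0,0],
])

```text
clock: 9.25
position: [0.618, -0.0595, 0.2917]
ee_rot: [0.0, 0.693, 0.721, 0.0]
ft_force: [-3.3, -3.9, 1.9]
finger_gap: 0.134
grip_force: 20.7
```

```bash
python3 -c "
from h import *
chk('top'); rt()"
```

```text
t 9.25 pos [ 0.618  -0.0595  0.2917] F [-3.35 -3.88  1.89] gap 0.134 bar ang 1.1913251521263037 r 0.23217355659922462
top (array([0.8254, 0.1007, 0.2042]), 48)
tan(+ = tool pushed on upward) -0.9 rad out 2.4
```

>>> arm_command([
  [0.09,0,0.04,0,0,0,0],
  [0.185,0,0.075,0,0,0,0],
  [0.185,0,0.075,0,0,0,0],
])

```text
clock: 9.6
position: [0.6235, -0.0593, 0.294]
ee_rot: [0.0, 0.693, 0.721, 0.0]
ft_force: [-3.2, -2.5, 3.9]
finger_gap: 0.132
grip_force: 20.8
```

```bash
python3 -c "
from h import *
chk('top'); rt()"
```

```text
t 9.6 pos [ 0.6235 -0.0593  0.294 ] F [-3.18 -2.47  3.89] gap 0.132 bar ang 1.2170012876567258 r 0.23235438392793573
top (array([0.8233, 0.1002, 0.205 ]), 52)
tan(+ = tool pushed on upward) -1.1 rad out 3.9
```

>>> arm_command([
  [0.08,0,0.03,0,0,0,0],
  [0.155,0,0.06,0,0,0,0],
  [0.155,0,0.06,0,0,0,0],
])

```text
clock: 9.95
position: [0.6281, -0.0591, 0.2956]
ee_rot: [0.0, 0.693, 0.721, 0.0]
ft_force: [-2.5, -0.4, 3.7]
finger_gap: 0.127
grip_force: 20.8
```

```bash
python3 -c "
from h import *
chk('top'); rt()"
```

```text
t 9.95 pos [ 0.6281 -0.0591  0.2956] F [-2.49 -0.43  3.67] gap 0.127 bar ang 1.2381911335191398 r 0.23233553981428606
top (array([0.8216, 0.1006, 0.205 ]), 51)
tan(+ = tool pushed on upward) -0.7 rad out 4.0
```

>>> arm_command([
  [0.08,0,0.03,0,0,0,0],
  [0.155,0,0.06,0,0,0,0],
  [0.155,0,0.06,0,0,0,0],
])

```text
clock: 10.3
position: [0.6328, -0.059, 0.2973]
ee_rot: [-0.0, 0.693, 0.721, 0.0]
ft_force: [-2.3, 2.2, 3.4]
finger_gap: 0.13
grip_force: 20.7
```

```bash
python3 -c "
from h import *
chk('top'); rt()"
```

```text
t 10.3 pos [ 0.6328 -0.059   0.2973] F [-2.33  2.22  3.44] gap 0.13 bar ang 1.2593609096415015 r 0.2325183980758456
top (array([0.82  , 0.1003, 0.2057]), 51)
tan(+ = tool pushed on upward) -1.7 rad out 5.2
```

>>> arm_command([
  [0.08,0,0.03,0,0,0,0],
  [0.155,0.01,0.06,0,0,0,0],
  [0.155,0.01,0.06,0,0,0,0],
])

```text
clock: 10.65
position: [0.6374, -0.0588, 0.299]
ee_rot: [-0.0, 0.693, 0.721, 0.0]
ft_force: [-2.4, 3.8, 0.8]
finger_gap: 0.132
grip_force: 20.5
```

```bash
python3 -c "
from h import *
chk('top'); rt()"
```

```text
t 10.65 pos [ 0.6374 -0.0588  0.299 ] F [-2.37  3.79  0.79] gap 0.132 bar ang 1.280512705256544 r 0.2326906725637955
top (array([0.8164, 0.1005, 0.2052]), 52)
tan(+ = tool pushed on upward) -1.4 rad out 2.5
```

>>> arm_command([
  [0.08,0.01,0.02,0,0,0,0],
  [0.16,0.02,0.045,0,0,0,0],
  [0.16,0.02,0.045,0,0,0,0],
])

```text
clock: 11.0
position: [0.6423, -0.0586, 0.3006]
ee_rot: [0.0, 0.693, 0.721, 0.0]
ft_force: [-2.4, 0.9, 2.8]
finger_gap: 0.132
grip_force: 20.5
```

```bash
python3 -c "
from h import *
chk('top'); rt()"
```

```text
t 11.0 pos [ 0.6423 -0.0586  0.3006] F [-2.4   0.87  2.78] gap 0.132 bar ang 1.3025473103200713 r 0.23289301158726342
top (array([0.8072, 0.0997, 0.2041]), 53)
tan(+ = tool pushed on upward) -0.9 rad out 2.4
```

>>> arm_command([
  [0.06,0,0.02,0,0,0,0],
  [0.12,0.01,0.035,0,0,0,0],
  [0.12,0.01,0.035,0,0,0,0],
])

```text
clock: 11.35
position: [0.6457, -0.0584, 0.3015]
ee_rot: [0.0, 0.693, 0.721, -0.0]
ft_force: [-1.6, 0.1, 0.9]
finger_gap: 0.132
grip_force: 20.5
```

```bash
python3 -c "
from h import *
chk('top'); rt()"
```

```text
t 11.35 pos [ 0.6457 -0.0584  0.3015] F [-1.57  0.14  0.9 ] gap 0.132 bar ang 1.3179449383169308 r 0.23285617716951948
top (array([0.8073, 0.0997, 0.2045]), 51)
tan(+ = tool pushed on upward) -1.2 rad out 2.6
```

```bash
python3 - <<'E'
from h import *
p=look("side"); cv2.imwrite("pics/side4.png",cv2.resize(p["img"][110:290,300:440,::-1],None,fx=3.3,fy=3.3))
E
```

```text
(no output)
```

View pics/side4.png

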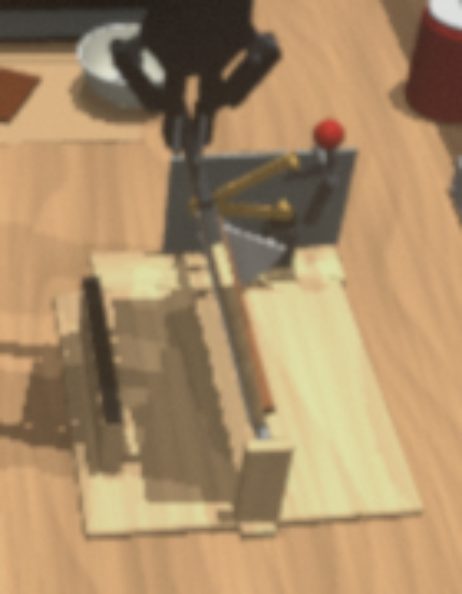

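The pawl tail (crop ball at (328,133)) has swung toward the bar and stopped. Its x went from 0.8265 to 0.807, passing a height peak midway, so it is thrown clear. Now planning the lowering arc.

```bash
cat >> h.py <<'E'
H2=np.array([.7085,-.06,.0992])
def arc(targets,r0=.23):
    s=r.get_state(); p=s["position"]; g=p+[0,0,.019]
    a0=np.arctan2(g[2]-H2[2],H2[0]-g[0]); rr=np.hypot(g[2]-H2[2],H2[0]-g[0]); print("a0",round(a0,3),"r",round(rr,4))
    for a in targets:
        dx=(rr*np.cos(a0)-r0*np.cos(a))/.03; dz=(r0*np.sin(a)-rr*np.sin(a0))/.03
        print(a,[round(dx,2),round(.04*dx,2),round(dz,2)])
E
python3 -c "
from h import *
arc(np.arange(1.3,.84,-.05).round(2))"
```

```text
a0 1.294 r 0.23
1.3 [np.float64(0.05), np.float64(0.0), np.float64(0.01)]
1.25 [np.float64(-0.32), np.float64(-0.01), np.float64(-0.1)]
1.2 [np.float64(-0.68), np.float64(-0.03), np.float64(-0.23)]
1.15 [np.float64(-1.04), np.float64(-0.04), np.float64(-0.38)]
1.1 [np.float64(-1.38), np.float64(-0.06), np.float64(-0.54)]
1.05 [np.float64(-1.72), np.float64(-0.07), np.float64(-0.72)]
1.0 [np.float64(-2.05), np.float64(-0.08), np.float64(-0.92)]
0.95 [np.float64(-2.36), np.float64(-0.09), np.float64(-1.14)]
0.9 [np.float64(-2.67), np.float64(-0.11), np.float64(-1.37)]
0.85 [np.float64(-2.96), np.float64(-0.12), np.float64(-1.61)]
```

>>> arm_command([
  [-0.15,-0.01,-0.05,0,0,0,0],
  [-0.4,-0.02,-0.13,0,0,0,0],
  [-0.74,-0.03,-0.25,0,0,0,0],
  [-1.08,-0.04,-0.4,0,0,0,0],
  [-1.42,-0.06,-0.56,0,0,0,0],
  [-1.75,-0.07,-0.74,0,0,0,0],
  [-2.05,-0.08,-0.92,0,0,0,0],
  [-2.25,-0.09,-1.06,0,0,0,0],
])

```text
clock: 12.25
position: [0.577, -0.0611, 0.2693]
ee_rot: [0.0, 0.693, 0.721, -0.0]
ft_force: [-0.7, -3.4, 2.2]
finger_gap: 0.129
grip_force: 20.7
```

```bash
python3 -c "
from h import *
chk('top'); rt(); arc([.95,.93,.91,.89,.87,.85,.83,.81,.79,.77,.75])"
```

```text
t 12.25 pos [ 0.577  -0.0611  0.2693] F [-0.69 -3.4   2.24] gap 0.129 bar ang 0.9894914559226281 r 0.23126424197620624
top (array([0.8073, 0.1   , 0.2046]), 53)
tan(+ = tool pushed on upward) -0.6 rad out 1.4
a0 0.959 r 0.2302
0.95 [np.float64(-0.05), np.float64(-0.0), np.float64(-0.05)]
0.93 [np.float64(-0.18), np.float64(-0.01), np.float64(-0.14)]
0.91 [np.float64(-0.3), np.float64(-0.01), np.float64(-0.23)]
0.89 [np.float64(-0.42), np.float64(-0.02), np.float64(-0.33)]
0.87 [np.float64(-0.54), np.float64(-0.02), np.float64(-0.42)]
0.85 [np.float64(-0.65), np.float64(-0.03), np.float64(-0.52)]
0.83 [np.float64(-0.77), np.float64(-0.03), np.float64(-0.63)]
0.81 [np.float64(-0.88), np.float64(-0.04), np.float64(-0.73)]
0.79 [np.float64(-0.99), np.float64(-0.04), np.float64(-0.84)]
0.77 [np.float64(-1.1), np.float64(-0.04), np.float64(-0.95)]
0.75 [np.float64(-1.2), np.float64(-0.05), np.float64(-1.06)]
```

>>> arm_command([
  [-0.12,0,-0.1,0,0,0,0],
  [-0.3,-0.01,-0.23,0,0,0,0],
  [-0.48,-0.02,-0.37,0,0,0,0],
  [-0.6,-0.02,-0.47,0,0,0,0],
  [-0.6,-0.02,-0.47,0,0,0,0],
])

```text
clock: 12.8
position: [0.5593, -0.0617, 0.2553]
ee_rot: [-0.0, 0.693, 0.721, -0.001]
ft_force: [-3.7, -4.6, 2.9]
finger_gap: 0.128
grip_force: 21.1
```

```bash
python3 -c "
from h import *
chk('top'); rt(); arc([.84])"
```

```text
t 12.8 pos [ 0.5593 -0.0617  0.2553] F [-3.7  -4.59  2.89] gap 0.128 bar ang 0.8916878797768216 r 0.23039405816933414
top (array([0.8074, 0.1003, 0.2042]), 54)
tan(+ = tool pushed on upward) -2.4 rad out 5.7
a0 0.866 r 0.23
0.84 [np.float64(-0.15), np.float64(-0.01), np.float64(-0.13)]
```

>>> arm_command([
  [-0.05,0,-0.05,0,0,0,0],
  [-0.09,0,-0.08,0,0,0,0],
  [-0.09,0,-0.08,0,0,0,0],
])

```text
clock: 13.15
position: [0.5569, -0.0618, 0.2532]
ee_rot: [0.0, 0.693, 0.721, -0.0]
ft_force: [-5.0, -6.9, 3.9]
finger_gap: 0.131
grip_force: 21.2
```

```bash
python3 -c "
from h import *
chk('top'); rt(); arc([.8])"
```

```text
t 13.15 pos [ 0.5569 -0.0618  0.2532] F [-5.02 -6.94  3.88] gap 0.131 bar ang 0.8776652669438985 r 0.23029544558831336
top (array([0.8075, 0.1003, 0.2044]), 53)
tan(+ = tool pushed on upward) -1.7 rad out 6.3
a0 0.851 r 0.2301
0.8 [np.float64(-0.29), np.float64(-0.01), np.float64(-0.27)]
```

>>> arm_command([
  [-0.06,-0.02,-0.04,0,0,0,0],
  [-0.12,-0.03,-0.08,0,0,0,0],
  [-0.12,-0.03,-0.08,0,0,0,0],
])

```text
clock: 13.5
position: [0.5535, -0.0621, 0.2503]
ee_rot: [-0.0, 0.693, 0.721, 0.0]
ft_force: [0.3, -0.4, -1.5]
finger_gap: 0.13
grip_force: 20.8
```

```bash
python3 -c "
from h import *
chk('top'); rt(); arc([.8])"
```

```text
t 13.5 pos [ 0.5535 -0.0621  0.2503] F [ 0.25 -0.41 -1.51] gap 0.13 bar ang 0.8583927733711995 r 0.23027867982541098
top (array([0.8074, 0.1   , 0.2048]), 52)
tan(+ = tool pushed on upward) -1.1 rad out -1.8
a0 0.832 r 0.2301
0.8 [np.float64(-0.18), np.float64(-0.01), np.float64(-0.17)]
```

>>> arm_command([
  [-0.06,0,-0.05,0,0,0,0],
  [-0.12,-0.01,-0.1,0,0,0,0],
  [-0.12,-0.01,-0.1,0,0,0,0],
])

```text
clock: 13.85
position: [0.5498, -0.0623, 0.2472]
ee_rot: [-0.0, 0.693, 0.721, 0.0]
ft_force: [2.2, 2.9, -5.5]
finger_gap: 0.13
grip_force: 20.4
```

```bash
python3 -c "
from h import *
chk('top'); rt(); arc([.8,.75,.7,.65,.6,.55,.5,.45,.4])"
```

```text
t 13.85 pos [ 0.5498 -0.0623  0.2472] F [ 2.24  2.88 -5.5 ] gap 0.13 bar ang 0.8377903071841323 r 0.23041042995000233
top (array([0.8074, 0.1   , 0.2049]), 52)
tan(+ = tool pushed on upward) -2.1 rad out -6.1
a0 0.812 r 0.2304
0.8 [np.float64(-0.06), np.float64(-0.0), np.float64(-0.07)]
0.75 [np.float64(-0.33), np.float64(-0.01), np.float64(-0.35)]
0.7 [np.float64(-0.58), np.float64(-0.02), np.float64(-0.63)]
0.65 [np.float64(-0.82), np.float64(-0.03), np.float64(-0.93)]
0.6 [np.float64(-1.04), np.float64(-0.04), np.float64(-1.24)]
0.55 [np.float64(-1.25), np.float64(-0.05), np.float64(-1.57)]
0.5 [np.float64(-1.44), np.float64(-0.06), np.float64(-1.9)]
0.45 [np.float64(-1.62), np.float64(-0.06), np.float64(-2.24)]
0.4 [np.float64(-1.78), np.float64(-0.07), np.float64(-2.59)]
```

>>> arm_command([
  [-0.1,0,-0.14,0,0,0,0],
  [-0.33,-0.01,-0.37,0,0,0,0],
  [-0.57,-0.02,-0.65,0,0,0,0],
  [-0.81,-0.03,-0.95,0,0,0,0],
  [-1.03,-0.04,-1.26,0,0,0,0],
  [-1.15,-0.05,-1.44,0,0,0,0],
  [-1.15,-0.05,-1.44,0,0,0,0],
])

```text
clock: 14.6
position: [0.5139, -0.0639, 0.2032]
ee_rot: [-0.001, 0.693, 0.721, -0.001]
ft_force: [-4.9, 3.6, 1.5]
finger_gap: 0.132
grip_force: 21.6
```

```bash
python3 -c "
from h import *
chk('top'); rt(); arc([.55,.5,.45,.4,.35,.3,.25,.2])"
```

```text
t 14.6 pos [ 0.5139 -0.0639  0.2032] F [-4.95  3.65  1.53] gap 0.132 bar ang 0.5897937032565675 r 0.22875643498445708
top (array([0.8079, 0.1003, 0.2034]), 53)
tan(+ = tool pushed on upward) -1.3 rad out 7.0
a0 0.565 r 0.2302
0.55 [np.float64(-0.06), np.float64(-0.0), np.float64(-0.1)]
0.5 [np.float64(-0.25), np.float64(-0.01), np.float64(-0.44)]
0.45 [np.float64(-0.42), np.float64(-0.02), np.float64(-0.78)]
0.4 [np.float64(-0.58), np.float64(-0.02), np.float64(-1.13)]
0.35 [np.float64(-0.72), np.float64(-0.03), np.float64(-1.48)]
0.3 [np.float64(-0.84), np.float64(-0.03), np.float64(-1.85)]
0.25 [np.float64(-0.95), np.float64(-0.04), np.float64(-2.21)]
0.2 [np.float64(-1.03), np.float64(-0.04), np.float64(-2.59)]
```

>>> arm_command([
  [-0.16,-0.01,-0.23,0,0,0,0],
  [-0.31,-0.01,-0.5,0,0,0,0],
  [-0.46,-0.02,-0.82,0,0,0,0],
  [-0.61,-0.02,-1.15,0,0,0,0],
  [-0.75,-0.03,-1.5,0,0,0,0],
  [-0.86,-0.03,-1.84,0,0,0,0],
  [-0.86,-0.03,-1.84,0,0,0,0],
])

```text
clock: 15.35
position: [0.4876, -0.065, 0.1475]
ee_rot: [-0.002, 0.693, 0.721, -0.001]
ft_force: [-8.3, 0.1, 1.2]
finger_gap: 0.128
grip_force: 22.1
```

```bash
python3 -c "
from h import *
chk('top'); rt(); arc([.25,.2,.15,.1,.05,0])"
```

```text
t 15.35 pos [ 0.4876 -0.065   0.1475] F [-8.33  0.14  1.18] gap 0.128 bar ang 0.3193253787148072 r 0.22788344181499876
top (array([0.8075, 0.1005, 0.2044]), 52)
tan(+ = tool pushed on upward) -1.6 rad out 7.8
a0 0.298 r 0.2309
0.25 [np.float64(-0.07), np.float64(-0.0), np.float64(-0.36)]
0.2 [np.float64(-0.16), np.float64(-0.01), np.float64(-0.74)]
0.15 [np.float64(-0.22), np.float64(-0.01), np.float64(-1.11)]
0.1 [np.float64(-0.27), np.float64(-0.01), np.float64(-1.49)]
0.05 [np.float64(-0.3), np.float64(-0.01), np.float64(-1.88)]
0 [np.float64(-0.31), np.float64(-0.01), np.float64(-2.26)]
```

>>> arm_command([
  [-0.08,0,-0.2,0,0,0,0],
  [-0.14,0,-0.45,0,0,0,0],
  [-0.21,-0.01,-0.8,0,0,0,0],
  [-0.26,-0.01,-1.1,0,0,0,0],
  [-0.3,-0.01,-1.35,0,0,0,0],
  [-0.3,-0.01,-1.35,0,0,0,0],
])

```text
clock: 16.0
position: [0.4784, -0.0654, 0.1071]
ee_rot: [-0.002, 0.693, 0.721, -0.002]
ft_force: [-9.1, -1.3, -0.8]
finger_gap: 0.134
grip_force: 22.4
```

```bash
python3 -c "
from h import *
chk('top'); rt(); arc([.1,.05,0],.2315)"
```

```text
t 16.0 pos [ 0.4784 -0.0654  0.1071] F [-9.11 -1.35 -0.85] gap 0.134 bar ang 0.13713076586754772 r 0.22770729671042553
top (array([0.808 , 0.0997, 0.2041]), 49)
tan(+ = tool pushed on upward) -1.4 rad out 7.9
a0 0.118 r 0.2316
0.1 [np.float64(-0.01), np.float64(-0.0), np.float64(-0.14)]
0.05 [np.float64(-0.04), np.float64(-0.0), np.float64(-0.52)]
0 [np.float64(-0.05), np.float64(-0.0), np.float64(-0.91)]
```

>>> arm_command([
  [-0.04,0,-0.2,0,0,0,0],
  [-0.07,0,-0.4,0,0,0,0],
  [-0.08,0,-0.55,0,0,0,0],
  [-0.09,0,-0.7,0,0,0,0],
  [-0.09,0,-0.7,0,0,0,0],
])

```text
clock: 16.55
position: [0.4765, -0.0655, 0.0866]
ee_rot: [-0.001, 0.693, 0.721, -0.001]
ft_force: [-6.1, -2.4, -2.1]
finger_gap: 0.133
grip_force: 22.5
```

```bash
python3 -c "
from h import *
chk('top'); rt(); arc([.05,0],.2325)"
```

```text
t 16.55 pos [ 0.4765 -0.0655  0.0866] F [-6.06 -2.36 -2.07] gap 0.133 bar ang 0.0464354636646638 r 0.2277869881198209
top (array([0.8209, 0.1013, 0.2053]), 49)
tan(+ = tool pushed on upward) -1.8 rad out 6.7
a0 0.028 r 0.2321
0.05 [np.float64(-0.01), np.float64(-0.0), np.float64(0.17)]
0 [np.float64(-0.02), np.float64(-0.0), np.float64(-0.22)]
```

>>> arm_command([
  [-0.02,0,-0.1,0,0,0,0],
  [-0.03,0,-0.2,0,0,0,0],
  [-0.03,0,-0.24,0,0,0,0],
  [-0.03,0,-0.24,0,0,0,0],
])

```text
clock: 17.0
position: [0.4762, -0.0654, 0.0799]
ee_rot: [-0.001, 0.693, 0.721, -0.001]
ft_force: [-5.7, -3.1, -2.0]
finger_gap: 0.129
grip_force: 22.6
```

```bash
python3 -c "
from h import *
chk('top'); rt()"
```

```text
t 17.0 pos [ 0.4762 -0.0654  0.0799] F [-5.65 -3.07 -2.02] gap 0.129 bar ang 0.01723225806720006 r 0.227801408742459
top (array([0.8266, 0.101 , 0.2047]), 48)
tan(+ = tool pushed on upward) -2.6 rad out 5.8
```

>>> arm_command([
  [-0.01,0,-0.05,0,0,0,0],
  [-0.02,-0.01,-0.1,0,0,0,0],
  [-0.02,-0.02,-0.14,0,0,0,0],
  [-0.02,-0.02,-0.14,0,0,0,0],
])

```text
clock: 17.45
position: [0.4761, -0.0656, 0.076]
ee_rot: [-0.001, 0.693, 0.721, -0.0]
ft_force: [-2.6, 3.1, -2.3]
finger_gap: 0.132
grip_force: 22.6
```

```bash
python3 -c "
from h import *
chk('top'); rt()"
```

```text
t 17.45 pos [ 0.4761 -0.0656  0.076 ] F [-2.57  3.11 -2.33] gap 0.132 bar ang 5.781125123352022e-05 r 0.22786927773099117
top (array([0.8267, 0.1008, 0.2046]), 47)
tan(+ = tool pushed on upward) -1.4 rad out 4.3
```

>>> arm_command([
  [0,0,-0.05,0,0,0,0],
  [0,0,-0.1,0,0,0,0],
  [0,0,-0.12,0,0,0,0],
  [0,0,-0.12,0,0,0,0],
])

```text
clock: 17.9
position: [0.4762, -0.0656, 0.0735]
ee_rot: [-0.0, 0.693, 0.721, 0.0]
ft_force: [-7.9, 4.4, 13.2]
finger_gap: 0.131
grip_force: 23.9
```

```bash
python3 - <<'E'
from h import *
chk('top'); rt()
for n in("top","side"):
    p=look(n,"flat_"+n+".png"); pts(p,["bar_mid"])
    v,u=np.nonzero(p["depth"]>0); z=p["depth"][v,u]; K=p["intrinsics"]
    X=(p["pose"]@np.stack([(u-K[0,2])/K[0,0]*z,(v-K[1,2])/K[1,1]*z,z,np.ones_like(z)]))[:3].T
    P=X[(X[:,0]>.55)&(X[:,0]<.66)&(abs(X[:,1]+.08)<.08)&(abs(X[:,2]-.1)<.03)]
    for _ in range(3):
        c0=P.mean(0); N=np.linalg.svd(P-c0,full_matrices=False)[2][2]; N*=np.sign(N[2]); P=P[abs((P-c0)@N)<.005]
    print(n,"plane",N,c0,len(P))
E
```

```text
t 17.9 pos [ 0.4762 -0.0656  0.0735] F [-7.9   4.35 13.23] gap 0.131 bar ang -0.011088810691337082 r 0.22782942803058248
top (array([0.827 , 0.1009, 0.2039]), 47)
tan(+ = tool pushed on upward) 13.9 rad out 7.8
bar_mid [ 0.7047 -0.0571  0.0939] 0.62
top plane [ 0.00607295 -0.01380759  0.99988623] [ 0.61351125 -0.08515765  0.10276755] 1254
bar_mid [ 0.4724 -0.0683  0.0959] 0.8
bar_mid [ 4.479e-01 -1.974e-01 -2.000e-04] 0.63
side plane [ 0.00159354 -0.01290765  0.99991542] [ 0.60470806 -0.08477849  0.10436099] 1492
```

Flat: the board carries 13 N on the rail, the board plane is level, and the ball is back at x=0.827, so the pawl is re-armed. Raising past the first notch to about 0.31.

>>> arm_command([
  [-0.02,0,0.15,0,0,0,0],
  [-0.02,0,0.45,0,0,0,0],
  [0,0,0.8,0,0,0,0],
  [0.04,0,1.15,0,0,0,0],
  [0.1,0,1.5,0,0,0,0],
  [0.18,0.01,1.85,0,0,0,0],
  [0.27,0.01,2.2,0,0,0,0],
  [0.34,0.01,2.42,0,0,0,0],
])

```text
clock: 18.95
position: [0.4872, -0.0652, 0.1461]
ee_rot: [0.0, 0.693, 0.721, 0.0]
ft_force: [1.7, 6.8, -5.8]
finger_gap: 0.133
grip_force: 21.8
```

```bash
cat >> h.py <<'E'
def plane(n="top"):
    p=look(n); v,u=np.nonzero(p["depth"]>0); z=p["depth"][v,u]; K=p["intrinsics"]
    X=(p["pose"]@np.stack([(u-K[0,2])/K[0,0]*z,(v-K[1,2])/K[1,1]*z,z,np.ones_like(z)]))[:3].T
    P=X[(X[:,0]>.57)&(X[:,0]<.66)&(abs(X[:,1]+.08)<.08)&(X[:,2]>.09)&(X[:,2]<.17)]
    for _ in range(3):
        c0=P.mean(0); N=np.linalg.svd(P-c0,full_matrices=False)[2][2]; N*=np.sign(N[2]); P=P[abs((P-c0)@N)<.005]
    print(n,"board angle",round(float(np.arctan2(N[0],N[2])),3),len(P))
E
python3 -c "
from h import *
chk('top side'); rt(); plane(); plane('side')"
```

```text
t 18.95 pos [ 0.4872 -0.0652  0.1461] F [ 1.7   6.75 -5.79] gap 0.133 bar ang 0.31296440476819143 r 0.22782921161938205
top (array([0.826 , 0.1012, 0.2059]), 47)
side None
tan(+ = tool pushed on upward) -3.1 rad out -1.4
top board angle 0.324 906
side board angle 0.315 1172
```

>>> arm_command([
  [-0.03,0.01,-0.1,0,0,0,0],
  [-0.06,0.02,-0.2,0,0,0,0],
  [-0.09,0.03,-0.3,0,0,0,0],
  [-0.11,0.03,-0.38,0,0,0,0],
  [-0.11,0.03,-0.38,0,0,0,0],
])

```text
clock: 19.65
position: [0.4837, -0.0652, 0.1338]
ee_rot: [0.0, 0.693, 0.721, -0.0]
ft_force: [0.7, -5.0, -1.4]
finger_gap: 0.129
grip_force: 21.9
```

```bash
python3 -c "
from h import *
chk('top'); rt(); plane(); plane('side')"
```

```text
t 19.65 pos [ 0.4837 -0.0652  0.1338] F [ 0.74 -5.01 -1.36] gap 0.129 bar ang 0.2567188004598736 r 0.22777914863255475
top (array([0.8266, 0.1011, 0.2046]), 48)
tan(+ = tool pushed on upward) -2.0 rad out 0.4
top board angle 0.272 998
side board angle 0.264 1178
```

>>> arm_command([
  [0,-0.01,-0.025,0,0,0,0],
  [0,-0.01,-0.05,0,0,0,0],
  [0,-0.01,-0.05,0,0,0,0],
])

```text
clock: 20.1
position: [0.4833, -0.0652, 0.1325]
ee_rot: [0.0, 0.693, 0.721, -0.0]
ft_force: [-0.9, -4.7, -1.5]
finger_gap: 0.133
grip_force: 22.0
```

```bash
python3 -c "
from h import *
chk('top'); rt()"
```

```text
t 20.1 pos [ 0.4833 -0.0652  0.1325] F [-0.93 -4.75 -1.52] gap 0.133 bar ang 0.2505104956485695 r 0.22776898737387927
top (array([0.8267, 0.1011, 0.2045]), 48)
tan(+ = tool pushed on upward) -1.5 rad out 1.2
```

>>> arm_command([
  [-0.01,-0.01,-0.02,0,0,0,0],
  [-0.01,-0.02,-0.04,0,0,0,0],
  [-0.01,-0.02,-0.04,0,0,0,0],
])

```text
clock: 20.45
position: [0.483, -0.0653, 0.1312]
ee_rot: [-0.0, 0.693, 0.721, 0.0]
ft_force: [-1.3, 0.8, -0.6]
finger_gap: 0.13
grip_force: 22.1
```

```bash
python3 -c "
from h import *
chk('top'); rt()"
```

```text
t 20.45 pos [ 0.483  -0.0653  0.1312] F [-1.31  0.78 -0.59] gap 0.13 bar ang 0.24495476432911822 r 0.22778589504657543
top (array([0.8268, 0.1012, 0.2042]), 48)
tan(+ = tool pushed on upward) 0.1 rad out -0.2
```

>>> arm_command([
  [0,0,-0.02,0,0,0,0],
  [0,0,-0.02,0,0,0,0],
])

```text
clock: 20.7
position: [0.4829, -0.0653, 0.1307]
ee_rot: [-0.0, 0.693, 0.721, -0.0]
ft_force: [-1.3, 3.6, 1.9]
finger_gap: 0.13
grip_force: 22.3
```

```bash
python3 -c "
from h import *
chk('top'); rt(); chk('top'); rt(); plane();plane('side')"
```

```text
t 20.7 pos [ 0.4829 -0.0653  0.1307] F [-1.29  3.55  1.86] gap 0.13 bar ang 0.24264866249955078 r 0.2277311372220942
top (array([0.8267, 0.1008, 0.2046]), 47)
tan(+ = tool pushed on upward) 0.6 rad out 1.7
t 20.75 pos [ 0.4829 -0.0653  0.1307] F [-1.47  3.26  1.02] gap 0.132 bar ang 0.24267413124514184 r 0.2277405815485862
top (array([0.8269, 0.1009, 0.2043]), 47)
tan(+ = tool pushed on upward) 0.5 rad out 2.7
top board angle 0.26 1018
side board angle 0.249 1188
```

>>> arm_command([
  [0,0,0,0,0,0,0.16],
  [0,0,0,0,0,0,0.2],
  [0,0,0,0,0,0,0.25],
  [0,0,0,0,0,0,0.3],
  [0,0,0,0,0,0,0.33],
  [0,0,0,0,0,0,0.33],
])

```text
clock: 21.5
position: [0.4832, -0.0657, 0.1307]
ee_rot: [0.0, 0.693, 0.721, 0.0]
ft_force: [-0.4, 0.4, 0.0]
finger_gap: 0.327
grip_force: 0.0
```

```bash
python3 - <<'E'
from h import *
chk('top'); rt(); plane(); plane('side')
p=look("side"); cv2.imwrite("pics/side5.png",cv2.resize(p["img"][110:290,260:440,::-1],None,fx=3,fy=3))
E
```

```text
t 21.5 pos [ 0.4832 -0.0657  0.1307] F [-0.42  0.43  0.04] gap 0.327 bar ang 0.24303938197735245 r 0.22748937865582664
top (array([0.827 , 0.1008, 0.2044]), 46)
tan(+ = tool pushed on upward) 1.6 rad out -0.8
top board angle 0.263 1008
side board angle 0.247 1174
```

View pics/side5.png

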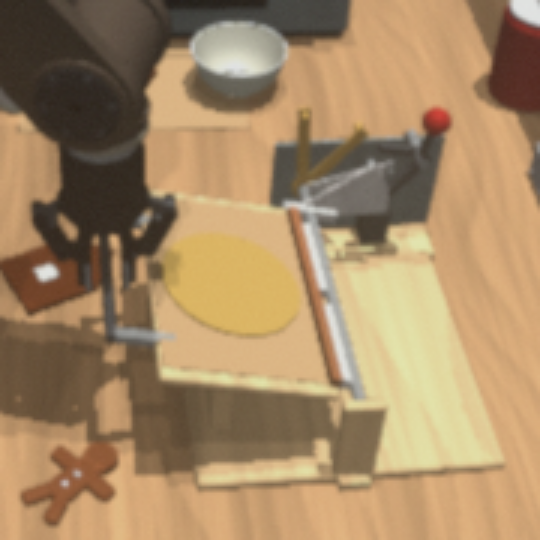

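The fingers at crop (85,270) and (127,270) stand clear of the bar at (107,280). The board is propped at about 0.25, and the ball at (436,120) is engaged. Withdrawing straight up.

>>> arm_command([
  [0,0,0.3,0,0,0,0.33],
  [0,0,0.9,0,0,0,0.33],
  [0,0,1.8,0,0,0,0.33],
  [0,0,2.8,0,0,0,0.33],
  [0,0,4,0,0,0,0.33],
  [0,0,5,0,0,0,0.33],
  [0,0,5,0,0,0,0.33],
  [0,0,5,0,0,0,0.33],
])

```text
clock: 22.5
position: [0.483, -0.0656, 0.2814]
ee_rot: [0.001, 0.693, 0.721, 0.0]
ft_force: [-0.4, -0.4, -0.9]
finger_gap: 0.328
grip_force: 0.0
```

```bash
python3 -c "
from h import *
chk('top'); plane(); plane('side')
print(r.close_job())"
```

```text
t 22.5 pos [ 0.483  -0.0656  0.2814] F [-0.43 -0.38 -0.86] gap 0.328 bar ang 0.7487092668387898 r 0.3017010212822629
top (array([0.827 , 0.101 , 0.2045]), 46)
top board angle 0.319 244
side board angle 0.247 1177
the job is handed in; nothing more can be done
None
```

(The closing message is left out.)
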